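Hang the red light shield on its screw at the microscopy bench

TASK

Take the red light shield out of its rack and hang it on the brass-headed screw of the shield holder: pass the screw head through the round end of the keyhole, press the shield back against the spring pads, and slide it down until the screw is fully home at the top of the narrow slot and the yellow interlock switch is pressed in. Leave it hanging straight behind the screw head, do not force anything, and leave the other things on the bench where they are.

Things in the scene. Friction and masses are not known exactly. Their poses are not given: they have to be found in the camera images.
- shield: Loose red acrylic plate, 160 wide (its y), 155 high (its z), 6 mm thick, about 0.22 kg. Origin: middle of the bottom edge, on the BACK face (the plate fills x = 0 to 6 mm); x points out of the front, z up. It starts upright in the rack's groove, its x along the rack's x.
- shield_hole (a point): Centre of the round keyhole opening, on the shield's back face: y = 0, 80 mm above the bottom edge. The opening is 22 mm across, outlined in white; from it a slot 11 mm wide runs up, ending 112 mm above the bottom edge. Axes as the shield's.
- shield_seat (a point): Point on the shield's back face where the screw's axis lies when the shield is fully home: y = 0, 108 mm above the bottom edge (28 mm above the round opening's centre). Axes as the shield's.
- shield_grip (a point): Grip point on the white fin on the shield's front: fin 12 mm thick in y, x = 6 to 48 mm, z = 122 to 152 mm of the shield; the point is at x = 30, y = 0, z = 137 mm. Fingers close along the shield's y. Axes as the shield's.
- shield_ledge (a point): Underside of the black ledge on the shield's back: 80 mm wide, z = 143 to 147 mm, reaching back to x = -28 mm of the shield; this point is at x = -21, y = 0, z = 143 mm. It presses the switch down when the shield comes home.
- rack: Fixed grey rack, 110 x 190 mm base, one groove 9 mm wide along its y, groove floor 10 mm and rails 45 mm above the table: the shield must rise 35 mm to clear them. Origin on the table under the standing shield's back face.
- post: Fixed shield holder: white base (x = -160 to 30 mm, 160 wide, 12 high), aluminium upright 90 wide, 192 high. Origin on the table, y middle plane, below the front face of the relaxed pads; x points the way the screw points, z up. A blue carriage 80 x 50 mm, set by hand to some height, is clamped on the upright and carries screw, pads and switch; it holds firm.
- screw_mid (a point): Fixed point on the holder at x = 0, y = 0, 185 mm above the table: MID-RANGE of the screw's axis, not the screw. The real axis runs along x at y = 0, up to 18 mm above or below; its height is not measured: see or feel it. Shank 8 mm diameter; brass head 18 mm diameter from x = 3.5 to 11.5 mm, nothing above or in front of the head. Axes as the holder's.
- pads_face (a point): Fixed point, same place as screw_mid: face of the two relaxed black spring pads, each 22 wide, 32 high, at y = -25 and 25 mm, level with the screw. They yield 6 mm to -x (3 N plus 0.6 N per mm in all). The shield fits behind the head only with them pressed in over 2.5 mm; they then clamp it (back face at x = -2.5 mm), so it must be pushed down, not dropped.
- switch (a joint): Yellow upright interlock plunger, 10 mm diameter, on the carriage at x = -21 mm, y = 0 of the holder, its top 40.5 mm above the screw's axis. Value in m: 0 released, grows as pressed down, 0.0055 with the shield fully home, 0.008 at its stop; takes about 1 N. Counts as pressed from 0.004.
- dish: Bystander: covered glass culture dish, 94 mm across, 20 high, on the holder's base behind the upright. Origin at centre of its underside.
- oil_bottle: Bystander: small amber bottle, 38 mm diameter, 75 high, standing beside the holder. Origin at centre of its underside.
- eyepiece: Bystander: blue eyepiece, 42 mm diameter, 64 high, standing beside the rack. Origin at centre of its underside.
- mouse: Bystander: grey computer mouse, about 80 x 60 x 34 mm. Origin on its underside.
- slide_box: Bystander: blue box with white lid, 82 x 102 x 36 mm. Origin at centre of its underside.
- filter_tin: Bystander: round tin with green lid, 62 mm diameter, 25 high. Origin at centre of its underside.
- screwdriver: Bystander: screwdriver, 150 mm long, lying in front of the rack. Origin on its underside, at mid length.

How it is judged (in metres and radians):
On the way, in this order (a step that is already met when the one before it is completed fails the run):
1. the shield is lifted out of the rack (z of shield in the frame of rack above 0.06 m), for 0.1 s.
2. the screw head is through the round end of the keyhole: the shield is pressed back onto the pads (its back face behind x = -1 mm of the holder), with the switch not yet pressed (x of shield_seat in the frame of post between -0.009 and -0.001 m and y of shield_seat in the frame of post between -0.006 and 0.006 m and height (world z) of shield_seat above 0.185 m and value of joint switch below 0.0015 m), for 0.1 s.
At the end, for the whole second after the job is handed in: The shield hangs released and at rest behind the screw head: interlock switch pressed at least 4 mm, back face at x = -0.5 to -5 mm of the holder, middle line within 3 mm of the holder's, upright and square to the holder within 0.07 rad (4 degrees) (value of joint switch above 0.004 m and x of shield_seat in the frame of post between -0.005 and -0.0005 m and y of shield_seat in the frame of post between -0.003 and 0.003 m and angle between shield's own z axis and vertical below 0.07 rad and angle between the x axis of shield and the x axis of post, either way round below 0.07 rad and linear speed of shield below 0.01 m/s and contact force between the fingers and shield below 0.05 N); the robot touches nothing.
It fails at once if the holder, or anything on it, is pushed with more than 45 N (contact force between anything else and post above 45 N).
It fails at once if one of the bystanders on the bench is moved by more than 40 mm (distance of any of dish, oil_bottle, eyepiece, mouse, slide_box, filter_tin, screwdriver from where it was at the start of the episode above 0.04 m).
It also fails if it takes over 61 s, if anything falls off the work surface, if the arm or the gripper's body presses on something with over 40 N, if the wrist force passes 120 N, or if a joint passes its speed limit or range.

ROBOT

A 6-joint arm with a two-finger parallel gripper is mounted at the origin on the work surface. World frame = base frame: x ahead of the robot, y to its left, z up, the work surface at z = 0. Lengths are in mm, angles in rad, forces in N, time in s.
With the tool pointing down it reaches from about 250 to 800 mm from the base axis. Payload 8.5 kg.
Tool frame: the origin (TCP) lies midway between the tips of the shut fingers; the grasp point (between the pads) lies 19 mm behind it; z points along the fingers, y is the line along which they close (so a half turn about z gives the same grasp; the last joint's range is limited). The gripper opens to 85 mm and grips with 20 to 120 N. Pads are 22 mm wide; open, the fingers measure 114 mm over their backs; the gripper's body (76 mm by 85 mm) begins 54 mm behind the grasp point. The pads swing forward as they close: fully open they stand 13 mm farther back than shut.
Start: joints at [1.295, 0.238, -0.013, 1.319, 0, 1.571], TCP at [142.952, 505.117, 231.276] pointing down, gripper open.
Joint ranges: [-2.66, 2.66], [-1.03, 1.9], [-1.14, 1.46], [-1.82, 2.27], [-1.45, 1.34], [-3.14, 3.14]. Speed limits (rad/s): [2.22, 2.22, 2.79, 3.14, 3.14, 3.14].

INTERFACE

Orientations are given as a rotation vector (axis times angle).
In Python, from cell import env gives the robot as it stands.
- The arm moves only by the tool nudge_tcp, called after "Emit:" as a command line: name --argument value ..., lists and objects as JSON in quotes. Schema: {"type":"object","properties":{"ticks":{"type":"array","items":{"type":"array","items":{"type":"array","items":{"type":"number"},"minItems":7,"maxItems":7},"minItems":1,"maxItems":5},"minItems":1,"maxItems":1},"clamp_n":{"type":"number"},"only":{"type":"string"},"quiet":{"type":"boolean"},"lines":{"type":"string"}},"required":["ticks"],"additionalProperties":false}. ticks is a list that holds a single list of rows (three levels of brackets), with 1 to 5 rows, each of 7 numbers: dx, dy, dz in m, then a rotation vector rx, ry, rz in rad, then the finger opening in mm; each row is the pose to reach, as a shift and turn from the pose commanded when the call began, along the tool's axes at that moment; what a row does not reach only later rows make up. A row lasts 1/8 s, in which the tool goes at most 62.5 mm and 0.188 rad, less where a joint would pass 70% of its speed; a pose out of reach is approached as far as the arm can. The fingers move at their own pace and stop on an object; clamp_n is the grip in N (left out, the last holds). Time passes only in rows, so rows that do not move let the fingers close. The tool returns the time, the measured TCP pose, the force, the opening and the grip force at its end. only (a regular expression) keeps the lines of the reply that match it, lines (a string "A,B") keeps lines A to B, and quiet returns only ok. Input that does not fit is refused with a message, and nothing moves.
- env.get_obs(): the state, without advancing time (a new reading comes with each control period).
- env.camera(name): name is "scene" or "side" or "wrist"; returns a dict with "color" (384x512x3 uint8, blue, green, red), "vfov" (degrees; the focal length in pixels is half the picture's height over the tangent of half this angle, whatever the lens; pixels are square), "cx", "cy" (the principal point, pixels), "extrinsics" (4x4, takes a point from camera to world coordinates). Camera axes: x right, y up, looking along -z (the intrinsics and any distortion apply to the point x, -y, -z); pixel columns grow to the right and rows downward; lengths in mm; the calibration is good to about 2 mm. The wrist camera is an equidistant fisheye: a pixel r from the principal point sees the ray r / f radians off the axis. A picture is of the moment at which its call begins. There is no depth.
- env.job_done(): hands the job in; it is judged then, once.
The state is a dict: "time_s": time; "qpos": joint angles; "dq": joint speeds; "joint_efforts": joint torques, N m; "eef_pos": TCP position; "tool_rot": TCP orientation; "force": force on the tool from outside, world axes, zero at the start; "torque": the same for the moment, N m; "opening": finger opening in mm; "grip_force": force on a finger pad.
Only numpy, scipy, OpenCV 4.12 (cv2) and the standard library are available. Lean on these libraries where they do the work, as an engineer would, in place of code of your own. Each camera call takes 0.05 s, during which the arm holds its last target. There are 200 camera calls.

## Working session

There is one attempt and no reset: what is moved stays moved. The work goes in short steps, Python scripts to look and compute and a tool call to move; the robot and the scene stay as the last step left them, time stands still between calls to the robot, and variables do not carry over. Pictures are saved under pics/ and viewed, at most 10 in all, crops included, and the job is handed in when it is done.

```bash
ls; mkdir -p pics
```

Run:
```python
from cell import env
import cv2,numpy as np
print(env.get_obs())
for n in["scene","side","wrist"]:
    c=env.camera(n);cv2.imwrite(f"pics/{n}0.png",c["color"]);print(n,c["vfov"],c["cx"],c["cy"],c["extrinsics"].tolist() if hasattr(c["extrinsics"],'tolist') else c["extrinsics"])
a=cv2.imread("pics/scene0.png");b=cv2.imread("pics/side0.png")
cv2.imwrite("pics/s0b.png",cv2.resize(a,(800,600),interpolation=cv2.INTER_CUBIC))
cv2.imwrite("pics/d0b.png",cv2.resize(b,(800,600),interpolation=cv2.INTER_CUBIC))
```

```text
cell.py
pics
{'time_s': 0.0, 'qpos': array([ 1.29499354e+00,  2.38817213e-01, -1.42482618e-02,  1.31920189e+00,
        8.65626756e-06,  1.57079825e+00]), 'dq': array([ 0.0004586 , -0.00133644,  0.00046554,  0.00179676, -0.00114973,
       -0.00138083]), 'joint_efforts': array([-9.53275376e-04, -5.38794458e+01,  3.46439731e+01,  1.82044093e-02,
       -1.91535474e-05,  1.01850210e-05]), 'eef_pos': array([142.85286925, 504.76254585, 230.66084788]), 'tool_rot': array([-4.31832115e-01, -3.11155842e+00,  2.28673736e-03]), 'force': array([-0.13978144,  0.21100362,  0.07214769]), 'torque': array([ 0.0237141 , -0.04241781, -0.02095599]), 'grip_force': 0.0, 'opening': 85.20623991531666}
scene 44.01723555921962 252.67043300885547 188.89715287298463 [[0.6169315978016575, -0.41356449758906066, 0.6695967517601931, 1406.7567272676556], [0.7870085310959114, 0.32028999126575447, -0.5272872969048645, -656.8395164551831], [0.0036021682567043633, 0.8522785506094185, 0.5230758038324461, 826.5148881952614], [0.0, 0.0, 0.0, 1.0]]
side 46.590557913929956 256.4190077817106 193.49563143931562 [[0.985539360235145, 0.13723867349852556, -0.09938669892730004, 408.7053141597134], [-0.16919302943248307, 0.7649362156607357, -0.6214871718403293, -719.0353341832503], [-0.009267589695255232, 0.629315606406672, 0.7770945755274854, 1029.2525410069507], [0.0, 0.0, 0.0, 1.0]]
wrist 65.70646984690485 257.1105269421972 195.28687085577573 [[0.2724882772442213, -0.9223893117082026, -0.27376649979671297, 73.33460729152027], [0.9621589170949713, 0.261048524631777, 0.07812737063413598, 523.6621507648215], [-0.000597510759254752, -0.2846956716110026, 0.9586177640471992, 373.48921224662587], [0.0, 0.0, 0.0, 1.0]]
```

View pics/s0b.png

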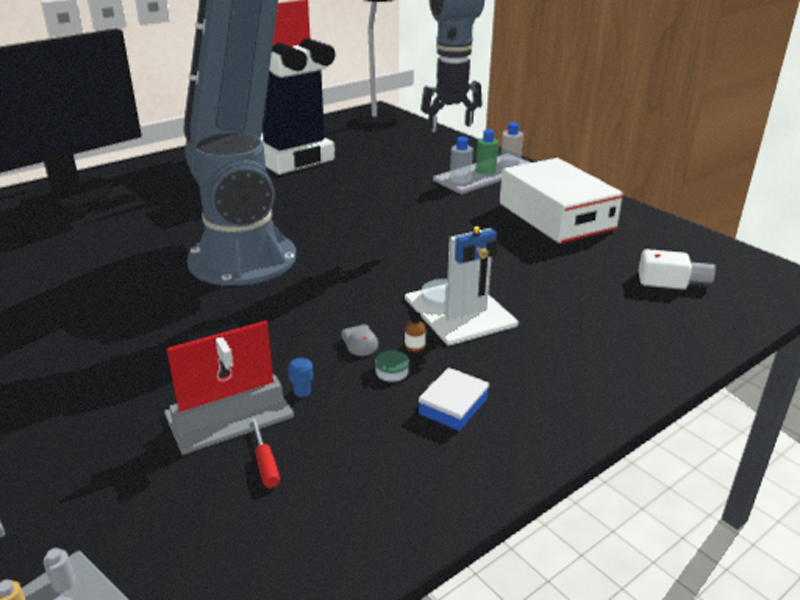

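View pics/d0b.png

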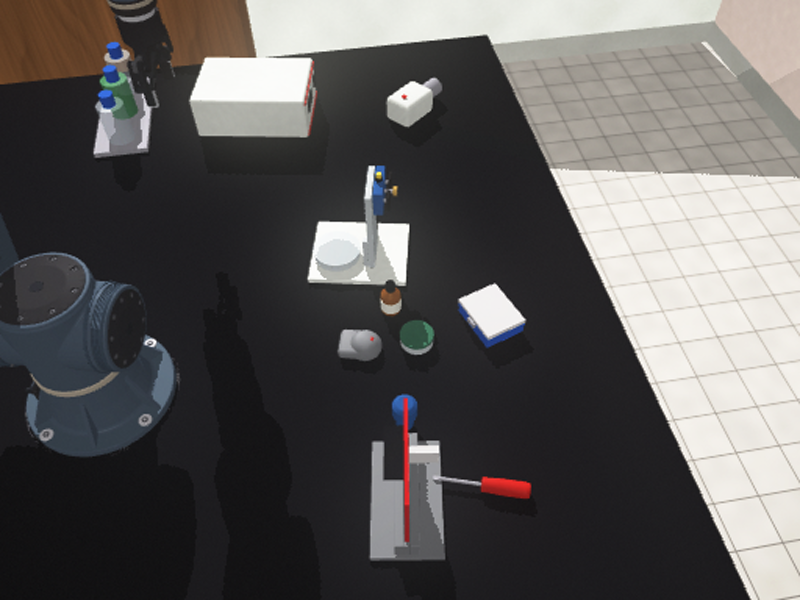

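Run:
```python
import cv2,numpy as np
a=cv2.imread("pics/scene0.png");b=cv2.imread("pics/side0.png")
def t(im,x,y,w,h,s):
    o=cv2.resize(im[y:y+h,x:x+w],None,fx=s,fy=s,interpolation=cv2.INTER_CUBIC)
    for i in range(0,w,10): cv2.putText(o,str(x+i),(i*s,8),0,.3,(0,255,255),1);cv2.line(o,(i*s,8),(i*s,14),(0,255,255),1)
    for i in range(0,h,10): cv2.putText(o,str(y+i),(0,i*s+3),0,.3,(0,255,255),1);cv2.line(o,(20,i*s),(26,i*s),(0,255,255),1)
    return o
cv2.imwrite("pics/rack.png",np.hstack([t(a,100,200,90,90,4),t(b,230,245,110,120,4)[:360]]) if 0 else np.hstack([t(a,100,195,90,110,4),t(b,230,250,100,110,4)]))
cv2.imwrite("pics/post.png",np.hstack([t(a,257,142,78,80,5),t(b,192,102,80,80,5)]))
```

```text
(no output)
```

View pics/rack.png

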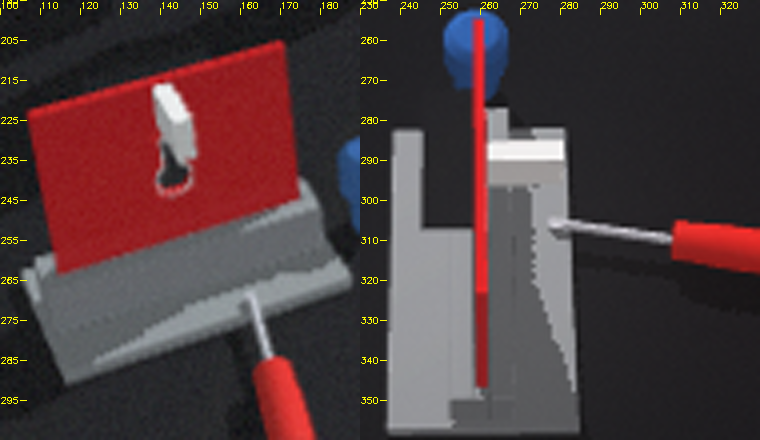

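View pics/post.png

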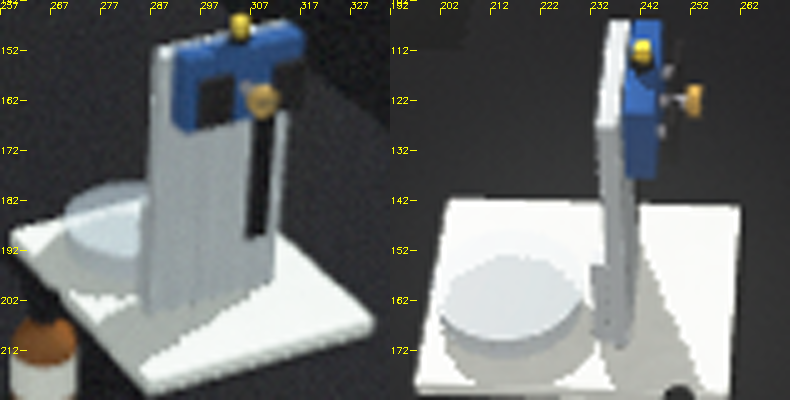

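Create h.py:
```python
from cell import env
import numpy as np,cv2
from scipy.spatial.transform import Rotation as R
from scipy.optimize import least_squares
def proj(c,p):
    E=np.array(c["extrinsics"]);q=(np.atleast_2d(p)-E[:3,3])@E[:3,:3]
    f=192/np.tan(np.radians(c["vfov"])/2)
    return np.c_[c["cx"]+f*q[:,0]/-q[:,2],c["cy"]-f*q[:,1]/-q[:,2]]
def W(P,p): # P=x,y,yaw,z
    return R.from_euler("z",P[2]).apply(np.atleast_2d(p))+[P[0],P[1],P[3]]
```

Run:
```python
from h import *
S=env.camera("scene");D=env.camera("side");print(S.keys())
def s(l,x0,y0,k,u0=0): return np.array([[x0+(u-u0+.5)/k-.5,y0+(v+.5)/k-.5] for u,v in l])
sh=[(S,[(6,-80,155),(6,80,155)],s([(28,113),(283,42)],100,195,4)),
(D,[(3,80,155),(3,-80,155)],s([(478,18),(481,291)],230,250,4,360)),
(D,[(6,6,152),(48,6,152),(48,-6,152),(6,-6,152)],s([(487,140),(564,140),(564,160),(487,160)],230,250,4,360))]
def fit(m,x0,fun):
    r=least_squares(fun,x0,loss="soft_l1");print(np.round(r.x,3));print(np.round(r.fun.reshape(-1,2),2).tolist());return r.x
g=lambda P:np.concatenate([(proj(c,W(P,p))-q).ravel() for c,p,q in sh])
fit(sh,[450,-250,0,10],g)
g2=lambda P:g([*P,10]); fit(sh,[450,-250,0],g2)
po=[(S,[(30,-80,0),(30,80,12),(-160,-80,12),(30,-80,12)],s([(154,395),(374,319),(10,232),(140,375)],257,142,5)),
(D,[(-160,80,12),(30,80,12),(30,-80,0),(-160,-80,0)],s([(448,198),(741,206),(729,391),(416,388)],192,102,5,390))]
hd=[(S,(9.5,0,0),s([(261,101)],257,142,5)),(D,(7.5,0,0),s([(695,101)],192,102,5,390)),(S,(-21,0,40.5),s([(240,13)],257,142,5)),(D,(-21,0,40.5),s([(642,42)],192,102,5,390))]
def gp(P):
    r=[(proj(c,W([*P[:3],0],p))-q).ravel() for c,p,q in po]
    r+=[(proj(c,W([*P[:3],0],np.array(p)+[0,0,P[3]]))-q).ravel() for c,p,q in hd]
    return np.concatenate(r)
fit(po,[450,250,0,185],gp)
o=env.get_obs();print(R.from_rotvec(o["tool_rot"]).as_matrix().round(3))
```

```text
dict_keys(['color', 'vfov', 'cx', 'cy', 'extrinsics'])
[ 479.606 -281.632   -6.448   12.706]
[[-0.09, -0.03], [0.19, 0.04], [0.18, -0.05], [0.14, 0.23], [-0.35, -0.01], [0.02, -0.18], [0.24, -0.06], [-0.29, 0.11]]
[ 479.553 -280.483   -6.448]
[[0.54, 0.72], [0.67, 0.77], [0.06, 0.15], [0.04, 0.24], [-0.47, 0.11], [-0.15, -0.07], [0.07, 0.03], [-0.41, 0.21]]
[ 5.43611e+02  2.27436e+02 -2.29000e-01  1.74145e+02]
[[-1.19, 0.29], [0.34, -0.14], [0.28, -0.51], [1.77, 1.0], [0.08, -0.27], [-0.14, 0.19], [-0.48, 3.29], [-0.16, 1.45], [0.77, -0.36], [-0.33, -0.2], [0.5, 0.42], [-0.23, 0.24]]
[[-0.962  0.272 -0.   ]
 [ 0.272  0.962 -0.001]
 [ 0.    -0.001 -1.   ]]
```

Add to h.py:
```python
def to(p,psi):
    "tool-axis shift and z turn from the measured pose to TCP p, plate yaw psi, tool down"
    o=env.get_obs();M=R.from_rotvec(o["tool_rot"])
    T=R.from_matrix(np.c_[[-np.cos(psi),-np.sin(psi),0],[-np.sin(psi),np.cos(psi),0],[0,0,-1]])
    print("t",o["time_s"],"d",M.inv().apply(np.array(p)-o["eef_pos"]).round(2),"rot",(M.inv()*T).as_rotvec().round(4),"F",o["force"].round(1))
```

Run:
```python
from h import *
to((509.2,-286,225),-.165)
```

```text
t 0.25 d [-567.84 -661.32    6.47] rot [-7.000e-04 -1.000e-04 -1.108e-01] F [ 0.4 -0.1 -0.2]
```
Commanded start differs: measured z 230.66 vs 231.276 commanded. Fine.

871mm over 3 calls of 5 rows (312 each).

Units first: shifts go in m. So -220 mm is -0.22, -190 mm is -0.19.

Emit:
nudge_tcp --ticks '[[[-0.19, -0.22, 0.002, 0, 0, -0.04, 85], [-0.19, -0.22, 0.002, 0, 0, -0.04, 85], [-0.19, -0.22, 0.002, 0, 0, -0.04, 85], [-0.19, -0.22, 0.002, 0, 0, -0.04, 85], [-0.19, -0.22, 0.002, 0, 0, -0.04, 85]]]'

```text
time_s: 0.88
eef_pos: [266.2, 239.5, 229.4]
tool_rot: [0.371, 3.119, 0.0]
force: [0.3, 1.0, 0.3]
opening: 85.3
grip_force: 0.0
```

Run:
```python
from h import *
to((509.2,-286,225),-.165)
```

```text
t 0.875 d [-359.5  -453.8     4.55] rot [ 0.0001  0.0005 -0.0718] F [0.3 1.  0.3]
```

To row units: -240 mm is -0.24, -190 mm is -0.19.

Emit:
nudge_tcp --ticks '[[[-0.19, -0.24, 0.002, 0, 0, -0.04, 85], [-0.19, -0.24, 0.002, 0, 0, -0.04, 85], [-0.19, -0.24, 0.002, 0, 0, -0.04, 85], [-0.19, -0.24, 0.002, 0, 0, -0.04, 85], [-0.19, -0.24, 0.002, 0, 0, -0.04, 85]]]'

```text
time_s: 1.5
eef_pos: [395.1, -38.4, 227.5]
tool_rot: [0.309, 3.125, 0.0]
force: [1.2, 0.2, 0.6]
opening: 84.8
grip_force: 0.0
```

Run:
```python
from h import *
to((509.2,-286,225),-.165)
```

```text
t 1.5 d [-160.32 -220.55    2.65] rot [ 0.0001  0.0009 -0.0318] F [1.2 0.2 0.6]
```

To row units: -220 mm is -0.22, -160 mm is -0.16.

Emit:
nudge_tcp --ticks '[[[-0.16, -0.22, 0.002, 0, 0, -0.032, 85], [-0.16, -0.22, 0.002, 0, 0, -0.032, 85], [-0.16, -0.22, 0.002, 0, 0, -0.032, 85], [-0.16, -0.22, 0.002, 0, 0, -0.032, 85], [-0.16, -0.22, 0.002, 0, 0, -0.032, 85]]]'

```text
time_s: 2.12
eef_pos: [509.5, -286.2, 224.3]
tool_rot: [-0.261, -3.13, 0.0]
force: [-0.4, 0.2, 0.5]
opening: 85.3
grip_force: 0.0
```

Emit:
nudge_tcp --ticks '[[[0, 0, 0, 0, 0, 0, 85], [0, 0, 0, 0, 0, 0, 85]]]'

```text
time_s: 2.38
eef_pos: [508.2, -282.2, 225.2]
tool_rot: [-0.257, -3.13, -0.001]
force: [-0.1, 0.5, 0.4]
opening: 84.8
grip_force: 0.0
```

Run:
```python
from h import *
to((509.2,-286,225),-.165)
c=env.camera("wrist");cv2.imwrite("pics/w1.png",cv2.resize(c["color"],(800,600),interpolation=cv2.INTER_CUBIC))
```

```text
t 2.375 d [-1.63 -3.56  0.18] rot [ 0.0004 -0.0008  0.0013] F [-0.1  0.5  0.4]
```

View pics/w1.png

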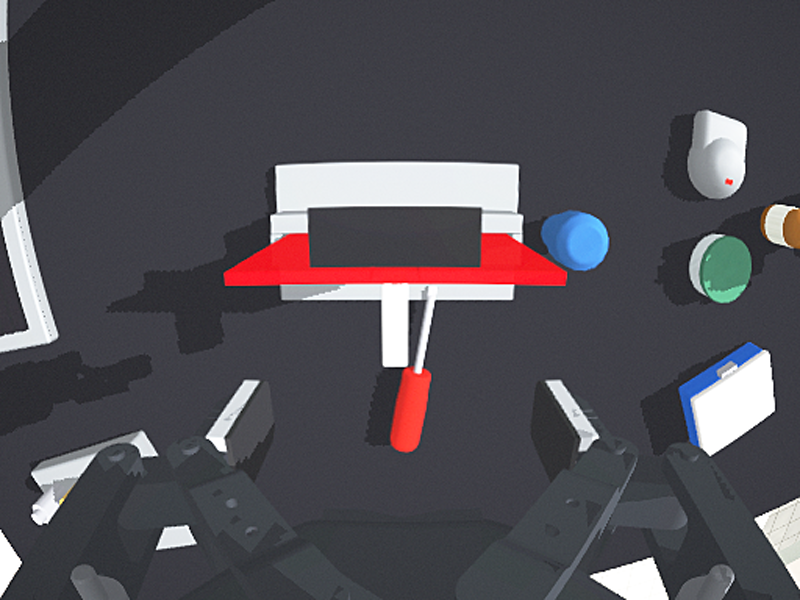

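Add to h.py:
```python
def back(c,uv,z):
    "fisheye back-projection of 800x600 picture pixels onto the plane at height z"
    f=192/np.tan(np.radians(c["vfov"])/2);E=np.array(c["extrinsics"]);out=[]
    for u,v in uv:
        x,y=(u+.5)*.64-.5-c["cx"],(v+.5)*.64-.5-c["cy"];r=np.hypot(x,y);t=r/f
        d=E[:3,:3]@[np.sin(t)*x/r,-np.sin(t)*y/r,-np.cos(t)]
        out.append(E[:3,3]+d*(z-E[2,3])/d[2])
    return np.array(out)[:,:2]
```

Run:
```python
from h import *
c=env.camera("wrist")
a=back(c,[(225,285),(566,285),(237,272),(552,270)],165);print(a.round(1),"yaw",[-np.arctan2(*(a[i+1]-a[i])) for i in(0,2)],"len",np.linalg.norm(a[1]-a[0]),"mid",a[:2].mean(0))
b=back(c,[(382,366),(408,366),(382,285),(411,285)],162);print(b.round(1),b[:2].mean(0),b[2:].mean(0))
to((509.2,-286,225),-.165)
```

```text
[[ 472.9 -362. ]
 [ 499.1 -203.2]
 [ 467.9 -354.3]
 [ 490.9 -209.6]] yaw [np.float64(-0.1639507849952254), np.float64(-0.1578359870931414)] len 160.94964214110735 mid [ 486.00350763 -282.57760992]
[[ 526.  -295.6]
 [ 528.  -283.2]
 [ 486.2 -288.5]
 [ 488.4 -275.4]] [ 527.01519045 -289.39688015] [ 487.31592402 -281.96715895]
t 2.475 d [-1.52 -3.9   0.69] rot [-0.      0.0001  0.0022] F [ 0.1  0.9 -0.2]
```

Emit:
nudge_tcp --ticks '[[[-0.0016, -0.0042, 0.04, 0, 0, 0.002, 60], [-0.0016, -0.0042, 0.06, 0, 0, 0.002, 50], [-0.0016, -0.0042, 0.06, 0, 0, 0.002, 50], [-0.0016, -0.0042, 0.06, 0, 0, 0.002, 50]]]'

```text
time_s: 2.98
eef_pos: [510.0, -287.1, 166.6]
tool_rot: [0.259, 3.13, -0.001]
force: [-0.5, -0.3, 0.8]
opening: 49.9
grip_force: 0.0
```

Run:
```python
from h import *
to((509.6,-286.3,128),-.164)
```

```text
t 2.975 d [ 0.57  0.72 38.64] rot [-0.0006  0.0014 -0.001 ] F [-0.5 -0.3  0.8]
```

Emit:
nudge_tcp --ticks '[[[0.0005, 0.0007, 0.025, 0, 0, 0, 50], [0.0005, 0.0007, 0.038, 0, 0, 0, 45], [0.0005, 0.0007, 0.038, 0, 0, 0, 40], [0.0005, 0.0007, 0.038, 0, 0, 0, 30], [0.0005, 0.0007, 0.038, 0, 0, 0, 24]]]' --clamp_n 60

```text
time_s: 3.6
eef_pos: [509.6, -286.9, 128.1]
tool_rot: [0.26, 3.13, -0.001]
force: [0.3, -0.2, 0.3]
opening: 24.4
grip_force: 0.0
```

Run:
```python
from h import *
to((509.6,-286.3,128),-.164)
```

```text
t 3.6 d [0.07 0.56 0.14] rot [-0.0005  0.0011 -0.0018] F [ 0.3 -0.2  0.3]
```

To row units: 0.5 mm is 0.0005.

Emit:
nudge_tcp --ticks '[[[0, 0.0005, 0, 0, 0, 0, 16], [0, 0.0005, 0, 0, 0, 0, 8], [0, 0.0005, 0, 0, 0, 0, 5], [0, 0.0005, 0, 0, 0, 0, 5], [0, 0.0005, 0, 0, 0, 0, 5]]]' --clamp_n 80

```text
time_s: 4.22
eef_pos: [509.8, -286.2, 127.9]
tool_rot: [0.26, 3.13, -0.0]
force: [1.8, 1.0, 6.0]
opening: 10.8
grip_force: 78.3
```

Run:
```python
from h import *
to((509.6,-286.3,128),-.164)
```

```text
t 4.225 d [ 0.13 -0.13 -0.11] rot [-0.0002  0.0012 -0.0017] F [1.8 1.  6. ]
```

To row units: -10 mm is -0.01, -95 mm is -0.095.

Emit:
nudge_tcp --ticks '[[[0, 0, -0.01, 0, 0, 0, 5], [0, 0, -0.025, 0, 0, 0, 5], [0, 0, -0.045, 0, 0, 0, 5], [0, 0, -0.07, 0, 0, 0, 5], [0, 0, -0.095, 0, 0, 0, 5]]]'

```text
time_s: 4.85
eef_pos: [509.1, -286.1, 223.9]
tool_rot: [0.26, 3.131, -0.0]
force: [0.6, -0.2, -2.5]
opening: 10.7
grip_force: 77.8
```

Emit:
nudge_tcp --ticks '[[[0, 0, -0.025, 0, 0, 0, 5], [0, 0, -0.025, 0, 0, 0, 5], [0, 0, -0.025, 0, 0, 0, 5]]]'

```text
time_s: 5.22
eef_pos: [509.0, -286.0, 246.7]
tool_rot: [-0.26, -3.13, -0.0]
force: [0.2, -0.2, -2.0]
opening: 11.0
grip_force: 77.8
```

Run:
```python
from h import *
to((509.6,-286.3,248),-.164)
for n in["scene","side","wrist"]:
    c=env.camera(n);cv2.imwrite(f"pics/{n}2.png",c["color"])
a=cv2.imread("pics/scene2.png")[150:300,60:200];b=cv2.imread("pics/side2.png")[180:330,215:355];cv2.imwrite("pics/lift.png",np.vstack([np.hstack([cv2.resize(x,(400,420),interpolation=cv2.INTER_CUBIC) for x in(a,b)])]))
```

```text
t 5.225 d [-0.64 -0.22 -1.3 ] rot [ 0.0001 -0.0008 -0.0018] F [ 0.2 -0.2 -2. ]
```

View pics/lift.png

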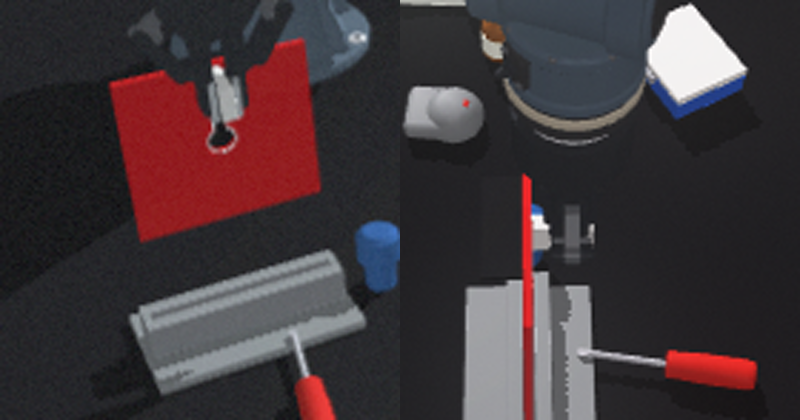

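Run:
```python
from h import *
S=env.camera("scene");D=env.camera("side")
def s(l,x0,y0,k,u0=0): return np.array([[x0+(u-u0+.5)/k-.5,y0+(v+.5)/k-.5] for u,v in l])
po=[(S,[(30,-80,0),(30,80,12),(-160,-80,12)],s([(154,396),(374,319),(10,232)],257,142,5)),
(D,[(-160,80,12),(30,80,12)],s([(448,198),(741,206)],192,102,5,390))]
hd=[(S,(9.5,0,0),s([(261,101)],257,142,5)),(D,(7.5,0,0),s([(695,101)],192,102,5,390)),(S,(-21,0,40.5),s([(240,13)],257,142,5)),(D,(-21,0,40.5),s([(642,42)],192,102,5,390))]
def gp(P):
    r=[(proj(c,W([*P[:3],0],p))-q).ravel() for c,p,q in po]
    r+=[(proj(c,W([*P[:3],0],np.array(p)+[0,0,P[3]]))-q).ravel() for c,p,q in hd]
    return np.concatenate(r)
r=least_squares(gp,[545,227,-.23,175]);print(r.x.round(3),r.fun.reshape(-1,2).round(2).tolist())
P=r.x
# TCP when in front of the screw with hole aligned: plate back at x=+25
for bx in(30,14,-2.5):
    p=W([*P[:3],0],(bx+30,0,P[3]+137-80-19))[0];print(bx,p.round(1))
to(W([*P[:3],0],(80,0,240))[0],P[2])
```

```text
[ 5.44187e+02  2.26842e+02 -2.18000e-01  1.74615e+02] [[-0.97, 0.37], [0.27, -0.17], [-0.12, -0.14], [-0.07, 0.22], [-0.21, 0.21], [0.81, -0.38], [-0.09, -0.23], [0.43, 0.41], [-0.01, 0.27]]
30 [602.8 213.9 212.6]
14 [587.1 217.3 212.6]
-2.5 [571.  220.9 212.6]
t 5.475 d [-30.02 507.39   6.67] rot [ 0.0003 -0.0014  0.0523] F [ 0.2  0.7 -1.2]
```

To row units: 250 mm is 0.25, -15 mm is -0.015.

Emit:
nudge_tcp --ticks '[[[-0.015, 0.25, 0, 0, 0, 0.026, 5], [-0.015, 0.25, 0, 0, 0, 0.026, 5], [-0.015, 0.25, 0, 0, 0, 0.026, 5], [-0.015, 0.25, 0, 0, 0, 0.026, 5], [-0.015, 0.25, 0, 0, 0, 0.026, 5]]]'

```text
time_s: 6.1
eef_pos: [565.8, -37.9, 246.8]
tool_rot: [-0.292, -3.127, -0.001]
force: [0.6, -1.0, -2.8]
opening: 10.9
grip_force: 78.7
```

Run:
```python
from h import *
to(W([544.2,226.8,-.218,0],(80,0,240))[0],-.218)
```

```text
t 6.1 d [ -9.7  253.61   6.97] rot [ 0.0006 -0.0006  0.0317] F [ 0.6 -1.  -2.8]
```

To row units: 253 mm is 0.253, -10 mm is -0.01.

Emit:
nudge_tcp --ticks '[[[-0.01, 0.253, 0.007, 0, 0, 0.031, 5], [-0.01, 0.253, 0.007, 0, 0, 0.031, 5], [-0.01, 0.253, 0.007, 0, 0, 0.031, 5], [-0.01, 0.253, 0.007, 0, 0, 0.031, 5], [-0.01, 0.253, 0.007, 0, 0, 0.031, 5]]]'

```text
time_s: 6.72
eef_pos: [623.7, 207.6, 238.7]
tool_rot: [-0.343, -3.121, 0.0]
force: [0.1, -1.7, -1.3]
opening: 11.1
grip_force: 79.3
```

Emit:
nudge_tcp --ticks '[[[0, 0, 0, 0, 0, 0, 5], [0, 0, 0, 0, 0, 0, 5], [0, 0, 0, 0, 0, 0, 5]]]'

```text
time_s: 7.1
eef_pos: [623.4, 202.9, 240.7]
tool_rot: [0.352, 3.121, -0.0]
force: [-0.2, -0.5, -2.8]
opening: 11.2
grip_force: 79.3
```

Run:
```python
from h import *
to(W([544.2,226.8,-.218,0],(80,0,240))[0],-.218)
for n in["scene","side","wrist"]:
    c=env.camera(n);cv2.imwrite(f"pics/{n}3.png",c["color"])
a=cv2.imread("pics/scene3.png")[105:225,245:365];b=cv2.imread("pics/side3.png")[80:180,190:290];w=cv2.imread("pics/wrist3.png")
cv2.imwrite("pics/n3.png",np.hstack([cv2.resize(x,(400,400),interpolation=cv2.INTER_CUBIC) for x in(a,b)]))
cv2.imwrite("pics/w3.png",cv2.resize(w,(800,600),interpolation=cv2.INTER_CUBIC))
```

```text
t 7.1 d [2.57 6.18 0.72] rot [-0.0001  0.0004 -0.0067] F [-0.2 -0.5 -2.8]
```

View pics/w3.png

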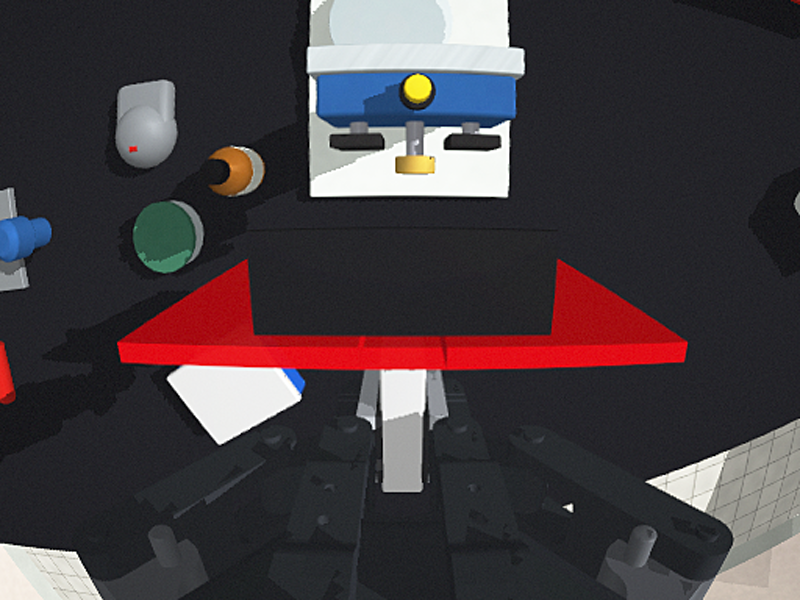

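View pics/n3.png

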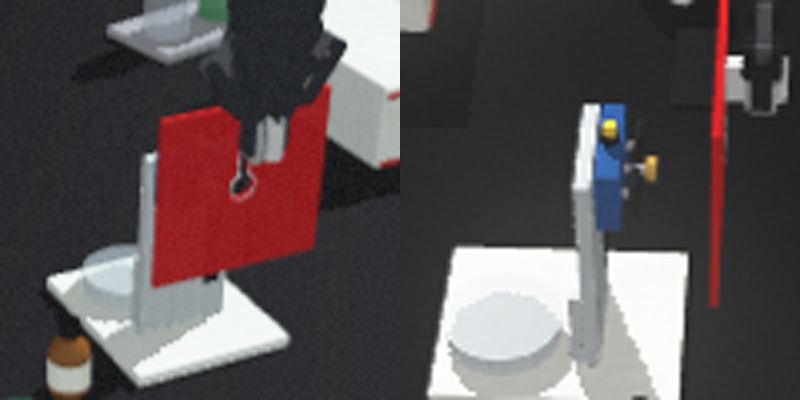

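Run:
```python
from h import *
c=env.camera("wrist");o=env.get_obs();z=o["eef_pos"][2]
yaw=lambda a:-np.arctan2(*(a[1]-a[0]))
def rep(n,uv,z):
    a=back(c,uv,z);print(n,a.round(1).tolist(),"yaw %.4f len %.1f mid"%(yaw(a),np.linalg.norm(a[1]-a[0])),a.mean(0).round(1))
rep("shield",[(120,362),(686,361)],z+37)
rep("shieldback",[(118,342),(687,342)],z+37)
rep("base",[(309,197),(510,197)],12)
rep("upright",[(307,74),(524,76)],192)
for h in(171,174.6,178):
    rep("pads",[(330,149),(501,148)],h+16); rep("head",[(395,165),(437,165)],h)
    rep("switch",[(402,91),(433,91)],h+40.5)
rep("fin",[(382,490),(423,490)],z+34)
print("tcp",o["eef_pos"], "psi",R.from_rotvec(o["tool_rot"]).as_matrix()[:2,1])
```

```text
shield [[582.1, 129.5], [617.8, 287.2]] yaw -0.2227 len 161.6 mid [600.  208.4]
shieldback [[576.3, 131.7], [611.9, 287.4]] yaw -0.2245 len 159.8 mid [594.1 209.5]
base [[555.4, 141.7], [591.0, 299.7]] yaw -0.2216 len 161.9 mid [573.2 220.7]
upright [[503.4, 190.2], [523.2, 277.2]] yaw -0.2238 len 89.3 mid [513.3 233.7]
pads [[536.6, 191.6], [551.7, 261.8]] yaw -0.2115 len 71.8 mid [544.1 226.7]
head [[549.5, 216.3], [553.6, 234.8]] yaw -0.2180 len 18.9 mid [551.5 225.6]
switch [[523.7, 225.4], [526.1, 236.4]] yaw -0.2136 len 11.2 mid [524.9 230.9]
pads [[536.9, 192.1], [551.7, 261.0]] yaw -0.2115 len 70.5 mid [544.3 226.6]
head [[549.5, 216.4], [553.6, 234.5]] yaw -0.2180 len 18.6 mid [551.6 225.5]
switch [[524.3, 225.3], [526.7, 236.0]] yaw -0.2136 len 11.0 mid [525.5 230.6]
pads [[537.2, 192.6], [551.7, 260.3]] yaw -0.2115 len 69.3 mid [544.4 226.4]
head [[549.6, 216.4], [553.6, 234.3]] yaw -0.2180 len 18.3 mid [551.6 225.3]
switch [[524.9, 225.1], [527.2, 235.7]] yaw -0.2136 len 10.8 mid [526.1 230.4]
fin [[638.6, 193.1], [641.3, 204.9]] yaw -0.2251 len 12.1 mid [639.9 199. ]
tcp [623.39710883 203.80446376 240.55271993] psi [0.22177383 0.97509813]
```

Run:
```python
from h import *
S=env.camera("scene");D=env.camera("side");o=env.get_obs();t=o["eef_pos"];ps=-.224
e=R.from_euler("z",ps).apply
B=t+e([-30,0,-118])
pts=np.array([(6,0,80),(6,-80,0),(6,80,0),(6,-80,155)])
m=np.array([(241,181),(152,286),(314,248),(160,119)])
print("scene meas-pred",((m+.5)*.3-.5+[245,105]-proj(S,B+e(pts))).round(2).tolist())
pd=np.array([(3,-80,155),(3,-80,0)]);md=np.array([(718-400,139),(714-400,307)])
print("side meas-pred",((md+.5)*.25-.5+[190,80]-proj(D,B+e(pd))).round(2).tolist())
# px per mm in z
print(proj(S,B+[0,0,10])-proj(S,B),proj(D,B+[0,0,10])-proj(D,B))
# head triangulation with scene(261,101) side(695,101)
H0=np.array([551.6,225.6,174.6])
mS=np.array([257+261.5/5-.5,142+101.5/5-.5]);mD=np.array([192+305.5/5-.5,102+101.5/5-.5])
for h in(172,174.6,177):
  H=H0.copy();H[2]=h;print(h,mS-proj(S,H+e([2,0,0])),mD-proj(D,H))
```

```text
scene meas-pred [[-0.98, -1.51], [-1.24, -0.78], [-0.3, -0.07], [-1.56, -1.03]]
side meas-pred [[0.44, 0.33], [0.11, -0.1]]
[[ 0.25040275 -2.9851016 ]] [[ 0.03774675 -2.51199612]]
172 [[-0.85876685 -0.38892331]] [[ 0.06961824 -0.3756557 ]]
174.6 [[-0.91826629  0.40164947]] [[0.08431806 0.31480078]]
177 [[-0.97329322  1.13279591]] [[0.09792884 0.95410506]]
```

Run:
```python
from h import *
to(W([544.2,226.7,-.221,0],(17+30,0,173+38))[0],-.222)
```

```text
t 7.4 d [35.23  4.59 29.45] rot [-0.      0.0002 -0.0012] F [ 0.5 -0.4 -2.2]
```

To row units: 5 mm is 0.005, 34 mm is 0.034.

Emit:
nudge_tcp --ticks '[[[0, 0.005, 0.029, 0, 0, 0, 5], [0.01, 0.005, 0.029, 0, 0, 0, 5], [0.02, 0.005, 0.029, 0, 0, 0, 5], [0.034, 0.005, 0.029, 0, 0, 0, 5], [0.034, 0.005, 0.029, 0, 0, 0, 5]]]'

```text
time_s: 8.02
eef_pos: [590.4, 217.3, 212.6]
tool_rot: [0.348, 3.121, 0.001]
force: [-0.5, 0.3, -0.6]
opening: 10.9
grip_force: 79.3
```

Emit:
nudge_tcp --ticks '[[[0, 0, 0, 0, 0, 0, 5], [0, 0, 0, 0, 0, 0, 5], [0, 0, 0, 0, 0, 0, 5], [0, 0, 0, 0, 0, 0, 5], [0, 0, 0, 0, 0, 0, 5]]]'

```text
time_s: 8.65
eef_pos: [591.4, 216.7, 211.2]
tool_rot: [-0.349, -3.122, 0.0]
force: [0.2, -0.3, -2.6]
opening: 11.1
grip_force: 79.3
```

Run:
```python
from h import *
to(W([544.2,226.7,-.221,0],(17+30,0,173+38))[0],-.222)
for n in["scene","side","wrist"]:
    c=env.camera(n);cv2.imwrite(f"pics/{n}4.png",c["color"])
a=cv2.imread("pics/scene4.png")[145:185,290:330];b=cv2.imread("pics/side4.png")[85:165,215:295];w=cv2.imread("pics/wrist4.png")[0:260,130:400]
k=lambda x,w,h:cv2.resize(x,(w,h),interpolation=cv2.INTER_CUBIC)
cv2.imwrite("pics/n4.png",np.vstack([np.hstack([k(a,400,400),k(b,400,400)])]))
cv2.imwrite("pics/w4.png",k(w,810*98//100,764*98//100)[:600])
cv2.imwrite("pics/m4.png",np.hstack([k(a,400,400),np.vstack([k(w,400,385),np.zeros((15,400,3),np.uint8)])]))
```

```text
t 8.65 d [ 1.23 -0.62  0.17] rot [-0.0002 -0.0001 -0.0009] F [ 0.2 -0.3 -2.6]
```

View pics/m4.png

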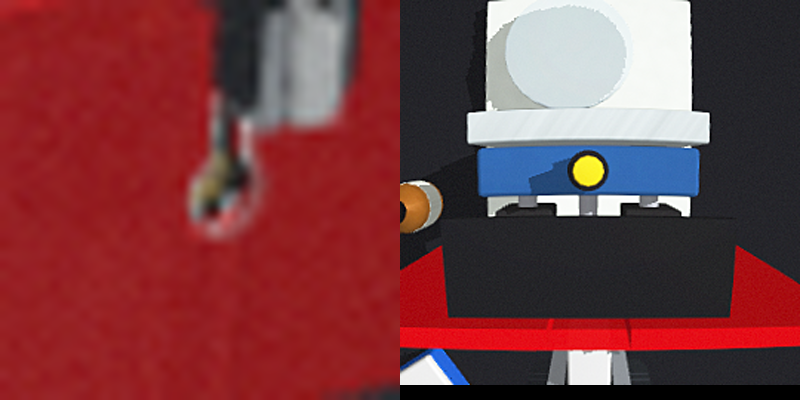

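Run:
```python
from h import *
S=env.camera("scene");P=[544.2,226.7,-.221,0]
a=proj(S,W(P,[(24.5,0,173),(11.5,0,173),(11.5,0,176),(11.5,3,173)]));print((a-a[0]).round(2))
# predicted hole outline (front face) and head outline in the 10x crop
t=np.linspace(0,2*np.pi,60)
im=cv2.imread("pics/scene4.png");s=14
o=cv2.resize(im[150:178,300:328],None,fx=s,fy=s,interpolation=cv2.INTER_CUBIC)
o2=o.copy()
eef=env.get_obs()["eef_pos"];ps=-.222
B=eef+R.from_euler("z",ps).apply([-30,0,-118])
for x,r,P_,z,col in[(6,11,[B[0],B[1],ps,B[2]],80,(255,255,255)),(0,11,[B[0],B[1],ps,B[2]],80,(255,0,0)),(11.5,9,P,173,(0,255,255))]:
    q=proj(S,W(P_,np.c_[0*t+x,r*np.cos(t),z+r*np.sin(t)]));q=((q-[300,150]+.5)*s-.5)
    cv2.polylines(o2,[q.astype(int)],True,col,1)
cv2.imwrite("pics/ov.png",np.hstack([o,o2]))
```

```text
[[ 0.    0.  ]
 [-2.36 -1.95]
 [-2.29 -2.86]
 [-1.47 -2.15]]
```

View pics/ov.png

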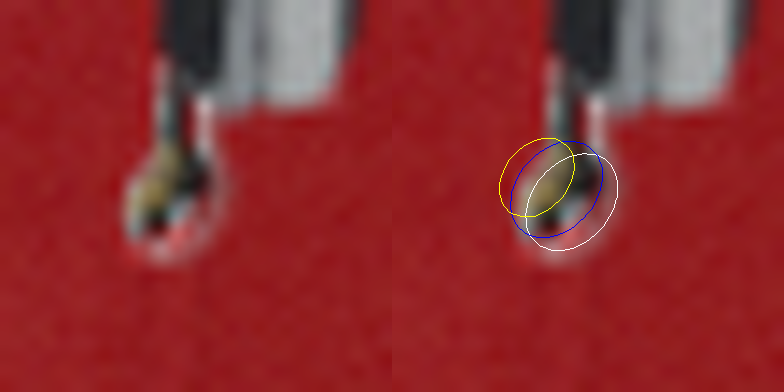

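Run:
```python
from h import *
from scipy.spatial import ConvexHull
S=env.camera("scene");D=env.camera("side");P=[544.2,226.7,-.221,0]
# head: weighted goldness centroid in start pictures versus silhouette centroid
t=np.linspace(0,2*np.pi,40)
cyl=np.vstack([np.c_[0*t+x,9*np.cos(t),9*np.sin(t)] for x in(3.5,11.5)])
def poly(q):
    q=q[ConvexHull(q).vertices].astype(np.float32);m=cv2.moments(q.reshape(-1,1,2));return np.array([m["m10"],m["m01"]])/m["m00"],m["m00"]
for n,C,(x,y) in[("scene",S,(309,162)),("side",D,(253,122))]:
    im=cv2.imread(f"pics/{n}0.png").astype(float)[y-6:y+7,x-6:x+7]
    g=im[...,2]-im[...,0];g=np.clip(g-25,0,None);vv,uu=np.mgrid[y-6:y+7,x-6:x+7]
    print(n,"area",g.sum()/np.percentile(g,97),"cent",(uu*g).sum()/g.sum(),(vv*g).sum()/g.sum())
    for h in(172,175):print("  pred",h,poly(proj(C,W(P,cyl+[0,0,h]))))
# shield edges now
o=env.get_obs();ps=-.222;B=o["eef_pos"]+R.from_euler("z",ps).apply([-30,0,-118])
for n,C in(("scene",S),("side",D)):
    im=C["color"].astype(float);red=np.clip((im[...,2]-np.maximum(im[...,0],im[...,1])-10),0,None)
    full=95 if n=="scene" else None
    c=proj(C,W([B[0],B[1],ps,B[2]],[(6,-80,0),(6,80,0),(6,-80,155),(6,80,155)]))
    for nm,a,b in(("bottom",c[0],c[1]),("left",c[0],c[2]),("right",c[1],c[3])):
        d=(b-a)/np.linalg.norm(b-a);nrm=np.array([-d[1],d[0]])
        if nrm@(c.mean(0)-a)<0:nrm=-nrm
        off=[]
        for f in np.linspace(.1,.9 if nm!="right" else .6,25):
            s=np.linspace(-6,6,49);q=(a+f*(b-a)+s[:,None]*nrm).astype(np.float32)
            v=cv2.remap(red.astype(np.float32),q[:,0].copy(),q[:,1].copy(),cv2.INTER_LINEAR).ravel()
            hi=np.median(v[-12:])
            if hi<30:continue
            i=np.argmax(v>hi/2);off.append(s[i])
        if off:print(n,nm,"edge inward offset",np.round(np.median(off),2),np.round(np.std(off),2),"normal",nrm.round(2),len(off))
```

```text
scene area 23.22940723633564 cent 309.1077050538525 161.46561723280863
  pred 172 (array([309.14609264, 161.93097989]), 33.948980095097795)
  pred 175 (array([309.21417112, 161.01913332]), 34.03826394653879)
side area 14.282214600685926 cent 252.27272727272728 121.17409948542024
  pred 172 (array([252.52461654, 122.30060343]), 19.690773873531725)
  pred 175 (array([252.5076166 , 121.50391836]), 19.771741196513176)
scene bottom edge inward offset 0.5 0.18 normal [-0.25 -0.97] 25
scene left edge inward offset -1.0 0.17 normal [1.   0.05] 25
scene right edge inward offset 0.5 0.1 normal [-0.99 -0.11] 25
side bottom edge inward offset 0.12 0.12 normal [-1.   -0.07] 8
side right edge inward offset 1.5 0.39 normal [-1.  0.] 19
```

Units first: shifts go in m. So 6 mm is 0.006, 4 mm is 0.004.

Emit:
nudge_tcp --ticks '[[[0.002, -0.0003, -0.0005, 0, 0, 0, 5], [0.004, -0.0003, -0.0005, 0, 0, 0, 5], [0.006, -0.0003, -0.0005, 0, 0, 0, 5], [0.008, -0.0003, -0.0005, 0, 0, 0, 5], [0.0095, -0.0003, -0.0005, 0, 0, 0, 5]]]'

```text
time_s: 9.57
eef_pos: [581.8, 218.7, 211.8]
tool_rot: [-0.349, -3.122, 0.0]
force: [-0.1, 0.7, -1.1]
opening: 11.0
grip_force: 79.3
```

Emit:
nudge_tcp --ticks '[[[0, 0, 0, 0, 0, 0, 5], [0, 0, 0, 0, 0, 0, 5]]]'

```text
time_s: 9.82
eef_pos: [582.0, 218.6, 211.8]
tool_rot: [0.349, 3.122, -0.0]
force: [-0.2, -0.4, -2.1]
opening: 10.9
grip_force: 79.3
```

Run:
```python
from h import *
P=[544.2,226.7,-.221,0]
to(W(P,(30,0,211.5))[0],-.222)
```

```text
t 9.825 d [ 8.67 -0.42  0.32] rot [-0.0001  0.0001 -0.0008] F [-0.2 -0.4 -2.1]
```

Emit:
nudge_tcp --ticks '[[[0.0015, -0.0002, 0, 0, 0, 0, 5], [0.003, -0.0002, 0, 0, 0, 0, 5], [0.0045, -0.0002, 0, 0, 0, 0, 5], [0.006, -0.0002, 0, 0, 0, 0, 5], [0.006, -0.0002, 0, 0, 0, 0, 5]]]'

```text
time_s: 10.45
eef_pos: [576.0, 219.8, 211.9]
tool_rot: [0.349, 3.122, -0.0]
force: [0.0, 0.7, -2.4]
opening: 10.7
grip_force: 79.3
```

Run:
```python
from h import *
P=[544.2,226.7,-.221,0]
to(W(P,(30,0,211.5))[0],-.222)
```

```text
t 10.45 d [ 2.51 -0.25  0.36] rot [-0.0001  0.     -0.0007] F [ 0.   0.7 -2.4]
```

To row units: 6 mm is 0.006, 4.5 mm is 0.0045.

Emit:
nudge_tcp --ticks '[[[0.0015, -0.0002, 0, 0, 0, 0, 5], [0.003, -0.0002, 0, 0, 0, 0, 5], [0.0045, -0.0002, 0, 0, 0, 0, 5], [0.006, -0.0002, 0, 0, 0, 0, 5], [0.0065, -0.0002, 0, 0, 0, 0, 5]]]'

```text
time_s: 11.08
eef_pos: [570.1, 220.9, 211.9]
tool_rot: [0.349, 3.121, -0.0]
force: [3.4, -1.4, -2.4]
opening: 11.1
grip_force: 79.1
```

Emit:
nudge_tcp --ticks '[[[0, 0, 0, 0, 0, 0, 5], [0, 0, 0, 0, 0, 0, 5]]]'

```text
time_s: 11.32
eef_pos: [569.9, 220.9, 211.9]
tool_rot: [0.349, 3.122, -0.0]
force: [5.0, -1.2, -2.7]
opening: 10.8
grip_force: 79.2
```

Run:
```python
from h import *
P=[544.2,226.7,-.221,0]
to(W(P,(30,0,211.5))[0],-.222)
```

```text
t 11.325 d [-3.63 -0.02  0.39] rot [-0.0001  0.0005 -0.0009] F [ 5.  -1.2 -2.7]
```

Emit:
nudge_tcp --ticks '[[[0.0008, 0, 0, 0, 0, 0, 5], [0.0008, 0, 0.003, 0, 0, 0, 5], [0.0008, 0, 0.006, 0, 0, 0, 5], [0.0008, 0, 0.009, 0, 0, 0, 5], [0.0008, 0, 0.012, 0, 0, 0, 5]]]'

```text
time_s: 11.95
eef_pos: [569.6, 221.4, 200.6]
tool_rot: [0.349, 3.12, 0.002]
force: [5.1, -0.7, 1.9]
opening: 10.8
grip_force: 79.9
```

Run:
```python
from h import *
P=[544.2,226.7,-.221,0]
to(W(P,(30,0,184.5))[0],-.222)
```

```text
t 11.95 d [-4.02 -0.46 16.09] rot [ 0.0012  0.0017 -0.0009] F [ 5.1 -0.7  1.9]
```

Emit:
nudge_tcp --ticks '[[[0, 0, 0.003, 0, 0, 0, 5], [0, 0, 0.006, 0, 0, 0, 5], [0, 0, 0.008, 0, 0, 0, 5], [0, 0, 0.01, 0, 0, 0, 5], [0, 0, 0.011, 0, 0, 0, 5]]]'

```text
time_s: 12.58
eef_pos: [569.6, 221.5, 189.6]
tool_rot: [0.349, 3.12, 0.002]
force: [5.4, -0.7, 2.1]
opening: 10.7
grip_force: 79.9
```

Run:
```python
from h import *
P=[544.2,226.7,-.221,0]
to(W(P,(30,0,184.5))[0],-.222)
```

```text
t 12.575 d [-4.07 -0.48  5.06] rot [ 0.0012  0.0015 -0.0009] F [ 5.4 -0.7  2.1]
```

To row units: 2 mm is 0.002, 1 mm is 0.001.

Emit:
nudge_tcp --ticks '[[[0, 0, 0.001, 0, 0, 0, 5], [0, 0, 0.002, 0, 0, 0, 5], [0, 0, 0.003, 0, 0, 0, 5], [0, 0, 0.003, 0, 0, 0, 5]]]'

```text
time_s: 13.08
eef_pos: [569.6, 221.5, 186.6]
tool_rot: [0.349, 3.12, 0.002]
force: [5.5, -0.7, 1.2]
opening: 11.2
grip_force: 79.9
```

Emit:
nudge_tcp --ticks '[[[0, 0, 0.001, 0, 0, 0, 5], [0, 0, 0.0015, 0, 0, 0, 5], [0, 0, 0.0015, 0, 0, 0, 5]]]'

```text
time_s: 13.45
eef_pos: [569.6, 221.5, 185.2]
tool_rot: [0.349, 3.12, 0.002]
force: [5.2, -1.3, 1.3]
opening: 11.3
grip_force: 79.9
```

Emit:
nudge_tcp --ticks '[[[0, 0, 0.0007, 0, 0, 0, 5], [0, 0, 0.0012, 0, 0, 0, 5], [0, 0, 0.0012, 0, 0, 0, 5]]]'

```text
time_s: 13.82
eef_pos: [569.6, 221.5, 184.0]
tool_rot: [0.349, 3.12, 0.002]
force: [5.0, -0.8, 2.9]
opening: 11.3
grip_force: 79.9
```

Emit:
nudge_tcp --ticks '[[[0, 0, 0.0005, 0, 0, 0, 5], [0, 0, 0.001, 0, 0, 0, 5], [0, 0, 0.001, 0, 0, 0, 5]]]'

```text
time_s: 14.2
eef_pos: [569.6, 221.5, 183.0]
tool_rot: [0.349, 3.12, 0.002]
force: [5.7, -1.7, 2.6]
opening: 10.9
grip_force: 79.9
```

Emit:
nudge_tcp --ticks '[[[0, 0, 0.0005, 0, 0, 0, 5], [0, 0, 0.001, 0, 0, 0, 5], [0, 0, 0.001, 0, 0, 0, 5]]]'

```text
time_s: 14.58
eef_pos: [569.6, 221.5, 182.0]
tool_rot: [0.349, 3.12, 0.002]
force: [5.5, -2.0, 2.6]
opening: 11.2
grip_force: 80.0
```

Emit:
nudge_tcp --ticks '[[[0, 0, 0.0005, 0, 0, 0, 5], [0, 0, 0.001, 0, 0, 0, 5], [0, 0, 0.001, 0, 0, 0, 5]]]'

```text
time_s: 14.95
eef_pos: [569.7, 221.5, 181.7]
tool_rot: [0.349, 3.12, 0.002]
force: [4.1, -2.3, 8.6]
opening: 11.2
grip_force: 80.8
```

Emit:
nudge_tcp --ticks '[[[0, 0, 0.0004, 0, 0, 0, 5], [0, 0, 0.0008, 0, 0, 0, 5], [0, 0, 0.0008, 0, 0, 0, 5]]]'

```text
time_s: 15.32
eef_pos: [569.8, 221.5, 181.5]
tool_rot: [0.349, 3.119, 0.003]
force: [2.7, -2.4, 12.1]
opening: 11.5
grip_force: 81.6
```

Emit:
nudge_tcp --ticks '[[[0, 0, 0.0004, 0, 0, 0, 5], [0, 0, 0.0008, 0, 0, 0, 5], [0, 0, 0.0008, 0, 0, 0, 5]]]'

```text
time_s: 15.7
eef_pos: [569.9, 221.5, 181.4]
tool_rot: [0.349, 3.118, 0.003]
force: [1.6, -2.9, 18.7]
opening: 10.8
grip_force: 82.3
```

Emit:
nudge_tcp --ticks '[[[0, 0, -0.0007, 0, 0, 0, 5], [-0.0005, 0, -0.0014, 0, 0, 0, 5], [-0.001, 0, -0.0014, 0, 0, 0, 5], [-0.001, 0, -0.0014, 0, 0, 0, 5]]]'

```text
time_s: 16.2
eef_pos: [569.9, 221.5, 181.5]
tool_rot: [0.349, 3.121, 0.003]
force: [0.3, -0.9, 9.8]
opening: 10.6
grip_force: 81.0
```

Run:
```python
from h import *
P=[544.2,226.7,-.221,0]
to(W(P,(30,0,181.7))[0],-.222)
for n in["side","wrist"]:
    c=env.camera(n);cv2.imwrite(f"pics/{n}5.png",c["color"])
k=lambda x,w,h:cv2.resize(x,(w,h),interpolation=cv2.INTER_CUBIC)
b=cv2.imread("pics/side5.png")[85:165,195:275];w=cv2.imread("pics/wrist5.png")[0:300,110:410]
cv2.imwrite("pics/m5.png",np.hstack([k(b,400,400),k(w,400,400)]))
```

```text
t 16.2 d [-3.82 -0.55 -0.23] rot [ 0.0018  0.0008 -0.0005] F [ 0.3 -0.9  9.8]
```

View pics/m5.png

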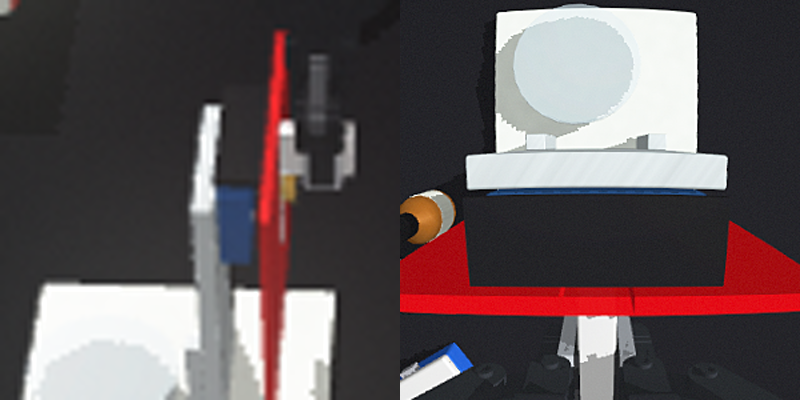

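Emit:
nudge_tcp --ticks '[[[0, 0, -0.0004, 0, 0, 0, 5], [0, 0, -0.0004, 0, 0, 0, 14], [0, 0, -0.0004, 0, 0, 0, 20], [0, 0, -0.0004, 0, 0, 0, 30], [0, 0, -0.0004, 0, 0, 0, 40]]]' --clamp_n 20

```text
time_s: 16.92
eef_pos: [569.7, 221.0, 180.1]
tool_rot: [-0.349, -3.122, 0.0]
force: [1.0, 0.7, 0.2]
opening: 39.8
grip_force: 0.0
```

Emit:
nudge_tcp --ticks '[[[0, 0, 0, 0, 0, 0, 44], [0, 0, -0.015, 0, 0, 0, 44], [0, 0, -0.04, 0, 0, 0, 44], [0, 0, -0.08, 0, 0, 0, 44], [0, 0, -0.12, 0, 0, 0, 44]]]'

```text
time_s: 17.55
eef_pos: [569.7, 220.9, 302.6]
tool_rot: [0.349, 3.121, 0.0]
force: [0.2, 0.4, 0.1]
opening: 44.2
grip_force: 0.0
```

Run:
```python
from h import *
print(env.get_obs()["force"])
cs={n:env.camera(n) for n in["scene","side","wrist"]}
k=lambda x,w,h:cv2.resize(x,(w,h),interpolation=cv2.INTER_CUBIC)
b=cs["side"]["color"][85:165,195:275];a=cs["scene"]["color"][130:210,265:345]
cv2.imwrite("pics/m6.png",np.vstack([np.hstack([k(b,390,390),k(a,390,390)])]))
cv2.imwrite("pics/w6.png",k(cs["wrist"]["color"],800,600))
```

```text
[0.24937656 0.43484991 0.1003284 ]
```

View pics/m6.png

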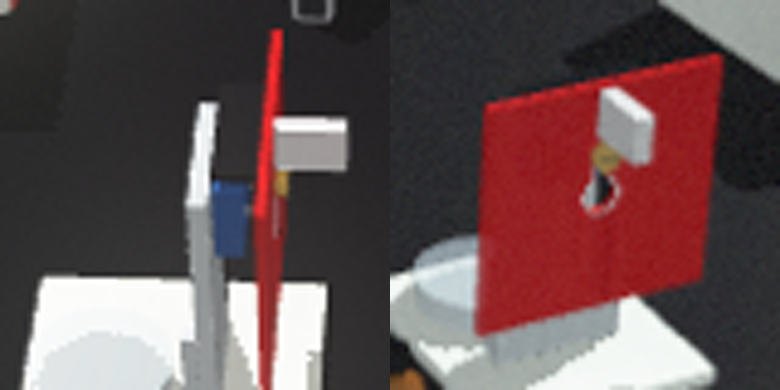

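The shield hangs with the brass head at the top of the slot. I've now viewed 12 pictures, which is over the limit of 10, so the last squareness check will use numbers only.

Run:
```python
from h import *
P=[544.2,226.7,-.221,0]
S=env.camera("scene");im=S["color"].astype(float)
m=((im[...,2]-np.maximum(im[...,0],im[...,1]))>40).astype(np.uint8);m[:135]=0;m[215:]=0;m[:,:275]=0;m[:,345:]=0
c=max(cv2.findContours(m,0,cv2.CHAIN_APPROX_NONE)[0],key=cv2.contourArea)
q=cv2.approxPolyDP(cv2.convexHull(c),3,True).reshape(-1,2).astype(float);print(q.tolist())
base=np.array([(6,-80,0),(6,80,0),(6,80,155),(6,-80,155)])
obs=lambda p:q[np.argmin(np.linalg.norm(q-p,axis=1))]
def mod(v): # x,y,z shift, roll, pitch
    L=R.from_euler("xyz",[v[2],v[3],0]).apply(base-[0,0,108])+[-2.5,v[0],171.7+v[1]]
    return proj(S,W(P,L))
o=np.array([obs(p) for p in mod([0,0,0,0])])
r=least_squares(lambda v:(mod(v)-o).ravel(),[0,0,0,0]);print("dy dz roll pitch",r.x.round(3),r.fun.round(2))
```

```text
[[332.0, 141.0], [328.0, 187.0], [283.0, 198.0], [284.0, 151.0]]
dy dz roll pitch [-2.395  3.499 -0.007 -0.029] [-0.5   0.48  0.18 -0.11  0.26 -0.26  0.11 -0.06]
```

Emit:
nudge_tcp --ticks '[[[0, 0, 0, 0, 0, 0, 44], [0, 0, 0, 0, 0, 0, 44]]]'

```text
time_s: 18.0
eef_pos: [569.5, 220.8, 299.4]
tool_rot: [-0.349, -3.121, 0.001]
force: [0.8, 0.8, -0.3]
opening: 44.1
grip_force: 0.0
```

```bash
python3 -c "
from cell import env
print(env.job_done())"
```

```text
the job is handed in; nothing more can be done
None
```

The shield is hung on the screw, slid down to the hard stop and released at 18 s. The job is handed in with no verdict shown; the switch was only felt, not read, and I viewed 12 pictures against the limit of 10.

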